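# Tap the brass block down onto its parallels in the bench vise

### The arm

A 7-joint arm with a two-finger parallel gripper is mounted at the origin on the work surface. World frame = base frame: x ahead of the robot, y to its left, z up, the work surface at z = 0. Lengths are in m, angles in degrees, forces in N, time in s.
With the tool pointing down it reaches from about 0.425 to 0.875 m from the base axis. Payload 4.7 kg.
Tool frame: the origin (TCP) lies midway between the tips of the shut fingers; the grasp point (between the pads) lies 19 mm behind it; z points along the fingers, y is the line along which they close (so a half turn about z gives the same grasp; the last joint's range is limited). The gripper opens to 87 mm and grips with 3 to 60 N. Pads are 19 mm wide; open, the fingers measure 117 mm over their backs; the gripper's body (75 mm by 190 mm) begins 51 mm behind the grasp point.
Start: joints at [73.745, 18.392, -4.016, 83.108, 1.295, 78.541, -3.26], TCP at [0.191, -0.621, 0.223] pointing down, gripper open.
Joint ranges: [-163.93, 163.93], [-17.29, 119.83], [-79.2, 71.16], [3.27, 140.29], [-89.18, 269.18], [5.43, 117.66], [-154.24, 154.24]. Speed limits (degrees/s): [147.25, 147.25, 180, 180, 180, 180, 180].

### API

Orientations are given as [roll, pitch, yaw] about the fixed x, y, z axes, in that order (R = Rz(yaw) Ry(pitch) Rx(roll)).
In Python, from cell import env, viewer, boxes_of, masks_of gives the robot as it stands. The module is installed in compiled form; this text tells all that it offers.
- The arm moves only by the tool apply_moves, never from a script. Its argument "moves" is a list of rows, each a list of 7 numbers: the shift along the tool's x, y, z scaled (see below), then the turn, a rotation vector about the tool's x, y, z scaled (see below), then the opening, from 0 (shut) to 1 (fully open). A call has 1 to 20 rows; each row is the pose to reach, as a shift and turn from the pose commanded when the call began, along the tool's axes at that moment; what a row does not reach only later rows make up. The controller multiplies each number of a shift by 0.2 m and each number of a turn by 1.5 rad. A row lasts 1/10 s, in which the tool goes at most 50 mm and 8.59 degrees, less where a joint would pass 70% of its speed; a pose out of reach is approached as far as the arm can. A call with a number of a shift or a turn outside -1 to 1 is refused whole. A call with a gripper value outside its range is refused whole. The fingers move at their own pace and stop on an object; "grip_force" is the grip in N (left out, the last holds). Time passes only in rows, so rows that repeat a pose let the fingers close. It gives the time, the measured TCP pose, the force, the opening and the grip force at its end, in the units of the state.
- env.get_obs(): the state, without advancing time (a new reading comes with each control period).
- viewer.read_camera(name): name is "scene" or "top" or "wrist"; returns the picture (420x560x3 uint8, red, green, blue); there is no depth.
- viewer.get_calibration(name): a dict with "fov_y" (degrees; the focal length in pixels is half the picture's height over the tangent of half this angle, whatever the lens; pixels are square), "cx", "cy" (the principal point, pixels), "position" and "orientation" of the camera in the world. Camera axes: x right, y up, looking along -z (the intrinsics and any distortion apply to the point x, -y, -z); pixel columns grow to the right and rows downward; lengths in m; the calibration is good to about 2 mm. A picture is of the moment at which its call begins: read the wrist's pose just before it. get_calibration takes no time and is no camera call; for the wrist camera it gives the pose at the moment of the call.
- env.sign_off(): hands the job in; it is judged then, once.
Trained networks look in the newest picture that a camera, given by its name, has taken for a name from the list of things; names that differ only in an ending like _2 or _b are one class to them, and where a whole thing is asked for, a point or a joint stands for the part that bears it (a point fixed in the world has none). Each returns a list of dicts, best first, with "conf" (0 to 1); they miss things now and then, are a little off and sometimes report something else, mostly with a low value. They report only what shows in the picture. A call takes as long as a camera call.
- boxes_of(camera, target): "location" ([column, row] in pixels, amid what is visible of it).
- masks_of(camera, target): "pixels" (420x560 bool, what is visible of it) and "location" ([column, row] in pixels, amid what is visible of it).
The state is a dict: "time_s": time; "qpos": joint angles; "joint_velocities": joint speeds; "effort": joint torques, N m; "tool_pos": TCP position; "tool_rot": TCP orientation; "force": force on the tool from outside, world axes, zero at the start; "wrist_torque": the same for the moment, N m; "grip_width": finger opening in m; "grasp_force": force on a finger pad.
Only numpy, scipy, OpenCV 4.12 (cv2) and the standard library are available. Lean on these libraries where they do the work, as an engineer would, in place of code of your own. Each camera call takes 0.05 s, during which the arm holds its last target. There are 200 camera calls.

### The job

The brass block clamped in the small vise stands proud of the two steel parallels beneath it, so they still slide about. Pick up the wooden tapping dolly (the stepped one with the thick flat head at its foot, not the tapered ring cone), press or tap the block straight down with the dolly's foot, never with the fingers, until the block sits fully home on both parallels and they are held fast, then stand the dolly upright on the bench again and let go. Do not knock the ring cone over.

Things in the scene. Friction and masses are not known exactly. Their poses are not given: they have to be found in the camera images.
- vise: Low dark steel vise fixed to the bench. Origin: centre of its underside, below the middle of the jaw gap. x points from the screw and cross handle (120 mm out, -x) to the fixed jaw (body ends 85 mm out); y along the 80 mm wide jaws. Jaw tops 60 mm up, gap 40 mm. Two loose steel parallels 8 x 110 x 20 mm high stand along y on its bed (25 mm up), by the jaws, ends showing.
- block: Brass block 40 (x) x 50 (y) x 28 mm high in the jaws; jaw friction lets it slide only straight up or down. Origin: centre of its underside, axes as the vise's. Starts 7 to 12 mm proud; home, its underside is 45 mm and its top 73 mm above the bench. It yields to a push of about 8 N, stays where left, and stops hard on the parallels; press with 15 to 20 N to be sure.
- dolly: Turned hardwood tapping dolly standing upright on the bench, 0.12 kg or so, 100 mm tall: a flat-footed head 40 mm in diameter and 30 mm high at the bottom, then a straight round handle 26 mm in diameter up to the top. Origin: centre of the foot's underside; z runs up the handle.
- cone: Bystander, leave it standing: a wooden ring-sizing cone 100 mm tall, tapering from a 44 mm base disc to 14 mm at the top. Origin: centre of its underside, z up. It and the dolly may stand in either order, at least 100 mm apart.

How it is judged:
By the outcome, as a careful person would: the job done as asked, in the order asked, and still so for the second after the job is handed in, with the robot touching nothing.
It also fails if it takes over 48 s, if anything falls off the work surface, if the arm or the gripper's body presses on something with over 40 N, if the wrist force passes 120 N, or if a joint passes its speed limit or range.

## Working session

There is one attempt and no reset: what is moved stays moved. The work goes in short steps, Python scripts to look and compute and a tool call to move; the robot and the scene stay as the last step left them, time stands still between calls to the robot, and variables do not carry over. Pictures are saved under pics/ and viewed, at most 10 in all, crops included, and the job is handed in when it is done.

Besides the shell and the picture viewer there is one more tool, called after "Emit:" as name(argument=value, ...) on one line, values as JSON. apply_moves: Moves the arm, as the interface text tells. Shifts and turns lie within -1 to 1; 1 stands for 0.2 m of shift or 1.5 rad of turn. Its arguments: {"type":"object","properties":{"moves":{"type":"array","items":{"type":"array","items":{"type":"number","minimum":-1,"maximum":1}}},"grip_force":{"type":"number"}},"required":["moves"]}

```bash
mkdir -p pics
cat > h.py <<'E'
import numpy as np, cv2
from cell import env, viewer, boxes_of, masks_of
from scipy.spatial.transform import Rotation as R
def K(c):
    f=210/np.tan(np.radians(c['fov_y'])/2); return f
def rot(c):
    o=np.array(c['orientation'],float)
    return o if o.shape==(3,3) else R.from_euler('xyz',o,degrees=True).as_matrix()
def ray(c,p):
    f=K(c); d=np.array([(p[0]-c['cx'])/f,-(p[1]-c['cy'])/f,-1.]); return rot(c)@d
def atz(c,p,z):
    d=ray(c,p); o=np.array(c['position']); return o+d*(z-o[2])/d[2]
def proj(c,P):
    q=rot(c).T@(np.array(P)-np.array(c['position'])); f=K(c)
    return np.array([c['cx']+f*q[0]/-q[2], c['cy']-f*q[1]/-q[2]])
def save(im,n): cv2.imwrite('pics/'+n+'.png',cv2.cvtColor(im,cv2.COLOR_RGB2BGR))
E
python3 - <<'E'
from h import *
print(env.get_obs())
for n in ['scene','top']:
    im=viewer.read_camera(n); save(im,n+'0'); c=viewer.get_calibration(n); print(n,c)
    for t in ['vise','block','dolly','cone']:
        for b in masks_of(n,t)[:2]:
            ys,xs=np.nonzero(b['pixels']); print(t,b['conf'],b['location'],xs.min(),xs.max(),ys.min(),ys.max())
E
```

```text
{'time_s': 0.0, 'qpos': array([73.74750829, 18.43923802, -4.0162554 , 83.17495626,  1.29581865,
       78.54147793, -3.25984574]), 'joint_velocities': array([ 0.03612866, -0.04962259,  0.10106385,  0.01514499, -0.03710752,
        0.00730644, -0.00938713]), 'effort': array([ 8.38671731e-04, -4.91281271e+01, -4.03451454e-01, -3.12525022e+01,
       -6.40631374e-02,  4.38586192e-02,  1.65721904e-04]), 'tool_pos': array([ 0.1904857 , -0.62087697,  0.22145913]), 'tool_rot': array([-1.79889621e+02,  6.37436222e-03,  1.70632533e+01]), 'force': array([ 0.22613956, -0.3710351 , -0.04354486]), 'wrist_torque': array([-0.01870997, -0.00933735, -0.04391069]), 'grasp_force': 0.0, 'grip_width': 0.08687045034582894}
scene {'fov_y': 56.21103045389224, 'cx': 278.06982410773503, 'cy': 209.31444654202227, 'position': array([ 0.72870625, -0.38158308,  0.65145669]), 'orientation': array([33.36543551,  0.8048572 , 29.29988423])}
vise 0.79 [359.7, 157.5] 301 402 121 204
vise 0.43 [358.3, 153.2] 345 375 135 165
block 0.78 [358.1, 151.1] 344 376 134 165
dolly 0.67 [174.6, 353.7] 161 196 331 369
cone 0.64 [251.1, 258.1] 241 266 234 275
top {'fov_y': 43.834336821276956, 'cx': 283.485197464081, 'cy': 200.99237726679237, 'position': array([ 0.35321032, -0.07628782,  0.97888858]), 'orientation': array([ 10.16060029,   0.37828276, -91.36063624])}
vise 0.7 [159.0, 167.9] 128 194 116 223
block 0.84 [160.2, 155.6] 142 175 141 168
dolly 0.69 [423.8, 200.4] 408 439 187 213
cone 0.84 [316.5, 196.3] 305 327 184 209
```

View pics/scene0.png

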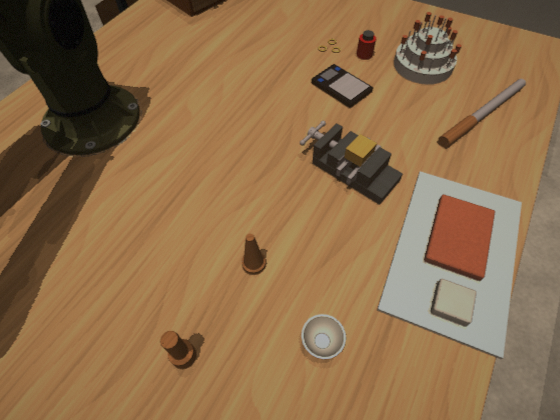

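View pics/top0.png

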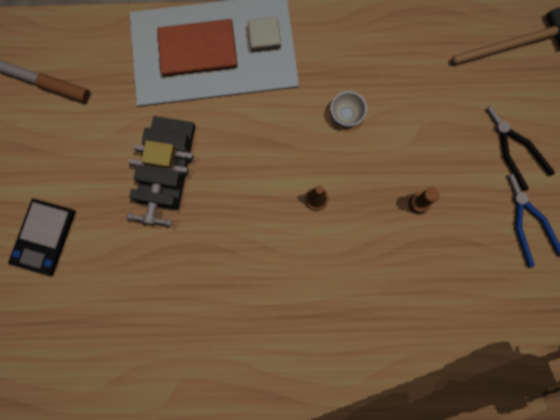

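Run:
```python
from h import *
cs=viewer.get_calibration('scene'); ct=viewer.get_calibration('top')
def tri(a,b):
    o1,o2=np.array(cs['position']),np.array(ct['position']); d1,d2=ray(cs,a),ray(ct,b)
    s=np.linalg.lstsq(np.c_[d1,-d2],o2-o1,rcond=None)[0]; p,q=o1+s[0]*d1,o2+s[1]*d2
    return (p+q)/2, np.linalg.norm(p-q)
for n,a,b in [('block',(358.1,151.1),(160.2,155.6)),('dolly',(174.6,353.7),(423.8,200.4)),('cone',(251.1,258.1),(316.5,196.3))]:
    print(n,tri(a,b), atz(cs,a,.05),atz(ct,b,.05))
```

```text
block (array([0.60469169, 0.14580082, 0.06722417]), np.float64(0.001878300444423024)) [0.60037941 0.16050563 0.05      ] [0.61025423 0.15061442 0.05      ]
dolly (array([ 0.51538986, -0.33369853,  0.03615932]), np.float64(0.006021459278580117)) [ 0.51845179 -0.33718589  0.05      ] [ 0.51455846 -0.32735786  0.05      ]
cone (array([ 0.52974153, -0.13740108,  0.02595587]), np.float64(0.004972162165919182)) [ 0.53586883 -0.14864324  0.05      ] [ 0.52692405 -0.13406182  0.05      ]
```

The scene view shows the stepped dolly at about (175,350), the cone at (252,255) and the vise with the brass block at (360,152). The top view shows the dolly at (424,200), the cone at (317,196) and the block at (158,154). The network detections agree with both pictures. I'll move above the dolly next.

Emit:
apply_moves(moves=[[0.98,-0.45,0,0,0,0,1],[0.98,-0.45,0,0,0,0,1],[0.98,-0.45,0,0,0,0,1],[0.98,-0.45,0,0,0,0,1],[0.98,-0.45,0,0,0,0,1],[0.98,-0.45,0,0,0,0,1],[0.98,-0.45,0,0,0,0,1]])

```text
time_s: 1.2
tool_pos: [0.3504, -0.479, 0.2226]
tool_rot: [180.0, 0.1, 17.0]
force: [-0.4, -0.3, -0.1]
grip_width: 0.0873
grasp_force: 0.0
```

Emit:
apply_moves(moves=[[0.8,-0.45,0,0,0,0,1],[0.8,-0.45,0,0,0,0,1],[0.8,-0.45,0,0,0,0,1],[0.8,-0.45,0,0,0,0,1],[0.8,-0.45,0,0,0,0,1],[0.8,-0.45,0,0,0,0,1],[0.8,-0.45,0,0,0,0,1]])

```text
time_s: 1.9
tool_pos: [0.476, -0.348, 0.2223]
tool_rot: [180.0, 0.1, 16.8]
force: [-0.8, -0.0, -0.0]
grip_width: 0.0869
grasp_force: 0.0
```

Run:
```python
from h import *
o=env.get_obs(); print(o['time_s'],o['tool_pos'],o['tool_rot'],o['force'],o['qpos'])
c=viewer.get_calibration('wrist'); im=viewer.read_camera('wrist'); save(im,'w1'); print(c)
for b in masks_of('wrist','dolly')[:2]:
    ys,xs=np.nonzero(b['pixels']); print(b['conf'],b['location'],xs.min(),xs.max(),ys.min(),ys.max())
for z in (0,.03,.1): print(z,proj(c,[.515,-.334,z]))
```

```text
1.9 [ 0.47603538 -0.34803269  0.22225491] [1.79963685e+02 9.13240217e-02 1.67777565e+01] [-0.77852894 -0.04103934 -0.03882554] [ 48.85086183  11.98578131 -17.71938196  91.60165406   3.81360096
  77.02742288 -42.58733159]
{'fov_y': 70.18211993580435, 'cx': 275.85676179456823, 'cy': 209.0490764454956, 'position': array([ 0.54020979, -0.32848867,  0.38461953]), 'orientation': array([-1.41869360e+01, -4.58582095e-02, -7.31984133e+01])}
0.95 [269.4, 154.5] 253 286 137 172
0 [274.02890487 154.40558258]
0.03 [273.89755579 156.14325607]
0.1 [273.48579859 161.59056937]
```

View pics/w1.png

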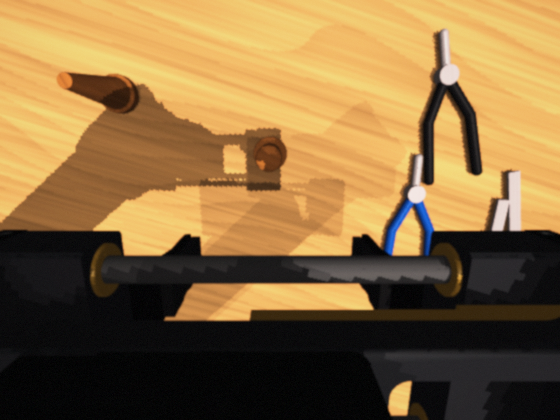

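The wrist view shows the dolly almost straight below the camera, with its head disc centred at about (270,154). That puts it at roughly (0.515, -0.328). The cone is at about (125,92), well clear.

Emit:
apply_moves(moves=[[0.2,-0.03,0.3,0,0,0,1],[0.2,-0.03,0.3,0,0,0,1],[0.2,-0.03,0.3,0,0,0,1],[0.2,-0.03,0.3,0,0,0,1],[0.2,-0.03,0.3,0,0,0,1]])

```text
time_s: 2.5
tool_pos: [0.5143, -0.3294, 0.1642]
tool_rot: [179.9, -0.0, 16.9]
force: [-0.1, -0.1, 0.4]
grip_width: 0.0873
grasp_force: 0.0
```

Run:
```python
from h import *
o=env.get_obs(); print(o['time_s'],o['tool_pos'],o['tool_rot'],o['force'])
c=viewer.get_calibration('wrist'); im=viewer.read_camera('wrist'); save(im,'w2')
for b in masks_of('wrist','dolly')[:2]:
    ys,xs=np.nonzero(b['pixels']); m=(xs.min()+xs.max())/2,(ys.min()+ys.max())/2
    print(b['conf'],b['location'],xs.min(),xs.max(),ys.min(),ys.max())
for z in (0,.03,.1): print(z,proj(c,[.515,-.3285,z]), 20e-3*K(c)/(c['position'][2]-z))
```

```text
2.5 [ 0.5142938  -0.32943446  0.16423815] [ 1.79855656e+02 -4.34798028e-02  1.69284837e+01] [-0.14984657 -0.13892877  0.40244934]
0.63 [275.4, 201.6] 256 294 178 233
0 [274.87504013 195.07411683] 18.296454962275806
0.03 [274.85935687 200.90330821] 20.14627109778784
0.1 [274.80771495 220.09770889] 26.366209734262487
```

View pics/w2.png

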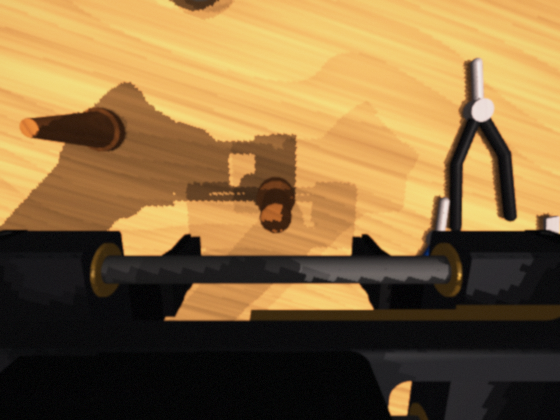

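Emit:
apply_moves(moves=[[0,0,0.2,0,0,0,1],[0,0,0.4,0,0,0,1],[0,0,0.55,0,0,0,1],[0,0,0.61,0,0,0,1],[0,0,0.61,0,0,0,1],[0,0,0.61,0,0,0,1]])

```text
time_s: 3.2
tool_pos: [0.5158, -0.3283, 0.0424]
tool_rot: [179.9, -0.1, 17.0]
force: [0.8, -0.2, 0.2]
grip_width: 0.0867
grasp_force: 0.0
```

Emit:
apply_moves(moves=[[0,0,0,0,0,0,0.6],[0,0,0,0,0,0,0.5],[0,0,0,0,0,0,0.4],[0,0,0,0,0,0,0.35],[0,0,0,0,0,0,0.3],[0,0,0,0,0,0,0.2],[0,0,0,0,0,0,0.1],[0,0,0,0,0,0,0],[0,0,0,0,0,0,0],[0,0,0,0,0,0,0]], grip_force=15)

```text
time_s: 4.2
tool_pos: [0.5147, -0.3275, 0.0405]
tool_rot: [180.0, 0.0, 17.1]
force: [0.9, -0.2, -1.9]
grip_width: 0.0257
grasp_force: 15.0
```

Emit:
apply_moves(moves=[[0,0,0,0,0,0,0],[0,0,0,0,0,0,0],[0,0,0,0,0,0,0],[0,0,0,0,0,0,0]], grip_force=55)

```text
time_s: 4.6
tool_pos: [0.5146, -0.3274, 0.0405]
tool_rot: [180.0, 0.0, 17.1]
force: [-0.5, -0.3, 0.2]
grip_width: 0.0253
grasp_force: 55.0
```

Emit:
apply_moves(moves=[[0,0,-0.1,0,0,0,0],[0,0,-0.3,0,0,0,0],[0,0,-0.5,0,0,0,0],[0,0,-0.7,0,0,0,0],[0,0,-0.7,0,0,0,0],[0,0,-0.7,0,0,0,0]])

```text
time_s: 5.2
tool_pos: [0.5149, -0.3274, 0.1812]
tool_rot: [179.9, -0.0, 17.1]
force: [-1.0, 0.3, -2.0]
grip_width: 0.0254
grasp_force: 55.0
```

Emit:
apply_moves(moves=[[0.05,-0.1,0,0,0,0,0],[0.15,-0.27,0,0,0,0,0],[0.26,-0.48,0,0,0,0,0],[0.37,-0.7,0,0,0,0,0],[0.37,-0.7,0,0,0,0,0],[0.37,-0.7,0,0,0,0,0]])

```text
time_s: 5.8
tool_pos: [0.5434, -0.1696, 0.1785]
tool_rot: [-179.9, 0.2, 17.3]
force: [-0.6, -0.7, -1.8]
grip_width: 0.0251
grasp_force: 55.0
```

Emit:
apply_moves(moves=[[0.05,-0.1,0,0,0,0,0],[0.15,-0.27,0,0,0,0,0],[0.26,-0.48,0,0,0,0,0],[0.37,-0.7,0,0,0,0,0],[0.37,-0.7,0,0,0,0,0],[0.37,-0.7,0,0,0,0,0],[0.37,-0.7,0,0,0,0,0]])

```text
time_s: 6.5
tool_pos: [0.5734, -0.019, 0.1793]
tool_rot: [180.0, 0.1, 16.9]
force: [-0.2, -0.7, -1.4]
grip_width: 0.0251
grasp_force: 55.0
```

Run:
```python
from h import *
o=env.get_obs(); print(o['time_s'],o['tool_pos'],o['tool_rot'],o['force'],o['grip_width'],o['grasp_force'])
c=viewer.get_calibration('wrist'); im=viewer.read_camera('wrist'); save(im,'w3'); print(c['position'],c['orientation'])
for n in ('wrist','top','scene'):
    c=viewer.get_calibration(n)
    if n!='wrist': viewer.read_camera(n)
    for b in masks_of(n,'block')[:1]:
        cn=max(cv2.findContours(b['pixels'].astype(np.uint8),0,1)[0],key=cv2.contourArea)
        r=cv2.minAreaRect(cn); print(n,b['conf'],b['location'],r, atz(c,b['location'],.082), atz(c,r[0],.082))
        bx=cv2.boxPoints(r); print(np.round([atz(c,p,.082) for p in bx],3).tolist())
```

```text
6.5 [ 0.5733767  -0.01898479  0.17927056] [1.79978472e+02 1.43604061e-01 1.68850145e+01] [-0.1796287  -0.68434233 -1.38680765] 0.02514074819493658 54.997716369107366
[0.63767884 0.00069836 0.34154719] [-1.42403282e+01 -2.85801202e-02 -7.30908046e+01]
wrist 0.95 [102.3, 117.4] ((99.22154998779297, 117.12769317626953), (80.36840057373047, 51.10786437988281), 25.559961318969727) [0.60816467 0.1422181  0.082     ] [0.60763826 0.14470077 0.082     ]
[[0.592, 0.182, 0.082], [0.633, 0.169, 0.082], [0.624, 0.108, 0.082], [0.581, 0.119, 0.082]]
top 0.63 [157.8, 156.1] ((156.7432403564453, 153.54055786132812), (27.94782829284668, 23.837852478027344), 9.462322235107422) [0.60059096 0.14704928 0.082     ] [0.60533741 0.14901857 0.082     ]
[[0.589, 0.177, 0.082], [0.632, 0.171, 0.082], [0.622, 0.121, 0.082], [0.579, 0.128, 0.082]]
scene 0.69 [357.1, 152.9] ((360.5, 150.00001525878906), (23.33452033996582, 31.819805145263672), 45.0) [0.60732101 0.12653802 0.082     ] [0.610139   0.13644872 0.082     ]
[[0.581, 0.112, 0.082], [0.595, 0.187, 0.082], [0.64, 0.161, 0.082], [0.624, 0.089, 0.082]]
```

View pics/w3.png

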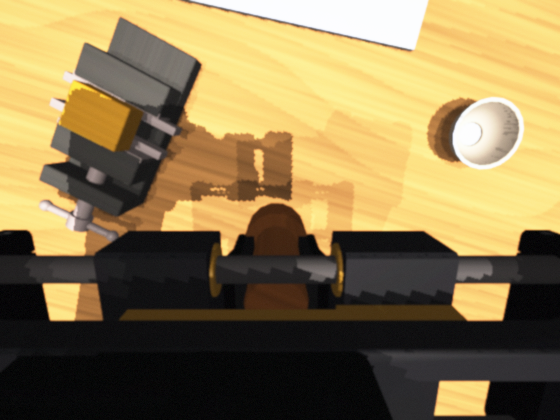

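The wrist view shows the dolly held upright with its head at about (276,225). The vise is at the upper left, with the block's top face near (97,112). Top and wrist estimates agree on a block top centre of about (0.607, 0.150).

Emit:
apply_moves(moves=[[0.05,-0.1,0,0,0,0,0],[0.15,-0.28,0,0,0,0,0],[0.26,-0.5,0,0,0,0,0],[0.4,-0.755,0,0,0,0,0],[0.4,-0.755,0,0,0,0,0],[0.4,-0.755,0,0,0,0,0],[0.4,-0.755,0,0,0,0,0],[0.4,-0.755,0,0,0,0,0]])

```text
time_s: 7.6
tool_pos: [0.6065, 0.1487, 0.1803]
tool_rot: [179.9, 0.0, 16.9]
force: [-0.3, 0.4, -1.2]
grip_width: 0.025
grasp_force: 55.0
```

Run:
```python
from h import *
o=env.get_obs(); print(o['time_s'],o['tool_pos'],o['tool_rot'],o['force'],o['grip_width'],o['grasp_force'])
a=viewer.read_camera('wrist')
b=viewer.read_camera('scene')
a=cv2.resize(a[60:260,160:400],None,fx=2,fy=2); b=cv2.resize(b[70:220,270:450],(480,400),interpolation=2); 
im=np.vstack([a,b]); im=np.hstack([a,b])
save(cv2.resize(im,(800,333)),'p4')
```

```text
7.6 [0.60654681 0.14868682 0.1803485 ] [1.79910400e+02 3.36227412e-02 1.68640593e+01] [-0.25102817  0.3587221  -1.16380509] 0.025023219329267446 54.99793130904436
```

View pics/p4.png

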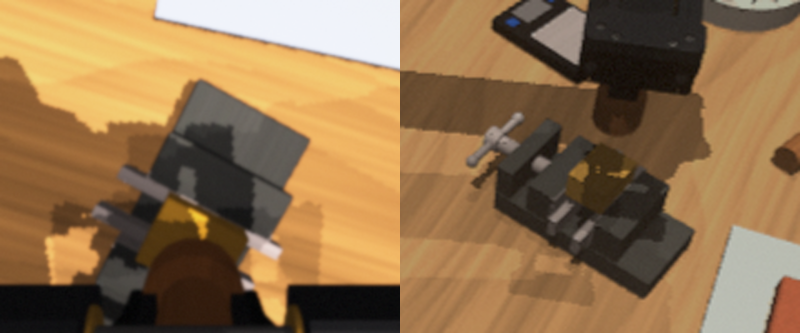

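The dolly hangs upright and centred over the block's top face: its head is at about (195,275) in the left crop, with the block's far edge around (207,212). Next I'll come down gently.

Emit:
apply_moves(moves=[[0,0,0.1,0,0,0,0],[0,0,0.2,0,0,0,0],[0,0,0.25,0,0,0,0],[0,0,0.26,0,0,0,0],[0,0,0.27,0,0,0,0],[0,0,0.27,0,0,0,0],[0,0,0.27,0,0,0,0]], grip_force=60)

```text
time_s: 8.4
tool_pos: [0.6067, 0.1517, 0.1274]
tool_rot: [180.0, -0.1, 17.1]
force: [0.9, -1.1, -2.3]
grip_width: 0.0251
grasp_force: 60.0
```

Emit:
apply_moves(moves=[[0,0,0.005,0,0,0,0],[0,0,0.01,0,0,0,0],[0,0,0.015,0,0,0,0],[0,0,0.02,0,0,0,0],[0,0,0.02,0,0,0,0]])

```text
time_s: 8.9
tool_pos: [0.6062, 0.1515, 0.1224]
tool_rot: [180.0, 0.0, 17.1]
force: [0.4, -0.2, -1.3]
grip_width: 0.0254
grasp_force: 60.0
```

Emit:
apply_moves(moves=[[0,0,0.005,0,0,0,0],[0,0,0.01,0,0,0,0],[0,0,0.015,0,0,0,0],[0,0,0.015,0,0,0,0]])

```text
time_s: 9.3
tool_pos: [0.6062, 0.1516, 0.1207]
tool_rot: [180.0, -0.0, 17.1]
force: [-1.6, -0.2, 5.8]
grip_width: 0.0249
grasp_force: 60.0
```

Emit:
apply_moves(moves=[[0,0,0.005,0,0,0,0],[0,0,0.01,0,0,0,0],[0,0,0.015,0,0,0,0],[0,0,0.015,0,0,0,0]])

```text
time_s: 9.7
tool_pos: [0.6062, 0.1516, 0.1177]
tool_rot: [180.0, -0.0, 17.1]
force: [-1.6, -0.9, 5.9]
grip_width: 0.0251
grasp_force: 60.0
```

Emit:
apply_moves(moves=[[0,0,0.005,0,0,0,0],[0,0,0.01,0,0,0,0],[0,0,0.015,0,0,0,0],[0,0,0.015,0,0,0,0]])

```text
time_s: 10.1
tool_pos: [0.6063, 0.1516, 0.1148]
tool_rot: [180.0, -0.0, 17.1]
force: [-1.4, -0.5, 5.5]
grip_width: 0.0253
grasp_force: 60.0
```

Emit:
apply_moves(moves=[[0,0,0.005,0,0,0,0],[0,0,0.01,0,0,0,0],[0,0,0.01,0,0,0,0]])

```text
time_s: 10.4
tool_pos: [0.6063, 0.1516, 0.1135]
tool_rot: [180.0, -0.0, 17.1]
force: [-3.5, -0.9, 8.9]
grip_width: 0.0251
grasp_force: 60.0
```

Emit:
apply_moves(moves=[[0,0,0.004,0,0,0,0],[0,0,0.008,0,0,0,0],[0,0,0.008,0,0,0,0]])

```text
time_s: 10.7
tool_pos: [0.6064, 0.1517, 0.1134]
tool_rot: [179.9, -0.0, 17.1]
force: [-5.8, -2.4, 15.1]
grip_width: 0.0251
grasp_force: 60.0
```

Emit:
apply_moves(moves=[[0,0,0.004,0,0,0,0],[0,0,0.007,0,0,0,0],[0,0,0.007,0,0,0,0],[0,0,0.007,0,0,0,0]])

```text
time_s: 11.1
tool_pos: [0.6065, 0.1517, 0.1134]
tool_rot: [179.9, -0.1, 17.1]
force: [-9.6, -2.6, 23.1]
grip_width: 0.0251
grasp_force: 60.0
```

The stop is hard: the foot is at about 73 mm, which is home height. I'll lift off and back away to check.

Emit:
apply_moves(moves=[[0,0,-0.02,0,0,0,0],[0,0,-0.05,0,0,0,0],[0,0,-0.15,0,0,0,0],[0,0,-0.3,0,0,0,0],[0,0,-0.36,0,0,0,0],[0,0,-0.36,0,0,0,0]])

```text
time_s: 11.7
tool_pos: [0.6074, 0.1521, 0.1823]
tool_rot: [180.0, -0.2, 17.1]
force: [-0.1, 0.1, -2.1]
grip_width: 0.025
grasp_force: 60.0
```

Emit:
apply_moves(moves=[[-0.05,0.1,0,0,0,0,0],[-0.15,0.28,0,0,0,0,0],[-0.26,0.5,0,0,0,0,0],[-0.4,0.755,0,0,0,0,0],[-0.4,0.755,0,0,0,0,0],[-0.4,0.755,0,0,0,0,0],[-0.4,0.755,0,0,0,0,0]])

```text
time_s: 12.4
tool_pos: [0.5736, -0.0149, 0.1795]
tool_rot: [-179.9, 0.0, 17.1]
force: [0.4, 0.3, -2.5]
grip_width: 0.0251
grasp_force: 60.0
```

Run:
```python
from h import *
o=env.get_obs(); print(o['time_s'],o['tool_pos'],o['tool_rot'],o['force'],o['grip_width'],o['grasp_force'])
a=viewer.read_camera('wrist'); b=viewer.read_camera('scene')
a=cv2.resize(a[0:300,0:360],(480,400)); b=cv2.resize(b[90:210,290:434],(480,400),interpolation=2)
save(cv2.resize(np.hstack([a,b]),(800,333)),'p5')
```

```text
12.4 [ 0.57364375 -0.01487065  0.17951331] [-1.79904619e+02  4.80862866e-02  1.71219453e+01] [ 0.38700166  0.26555036 -2.45079842] 0.025129753481653784 59.99863249249756
```

View pics/p5.png

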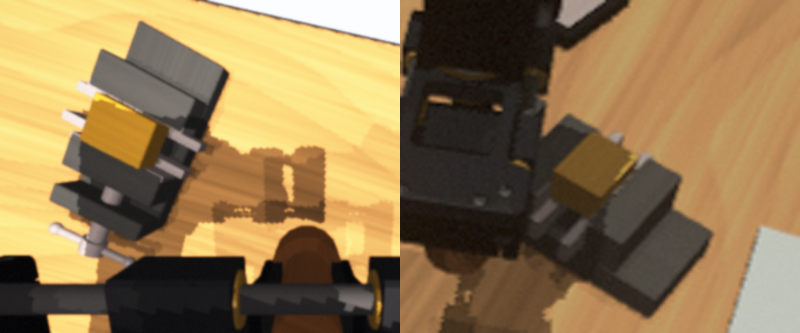

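The block now sits visibly lower between the jaws (left crop, about (125,130)), and the dolly is still upright in the grip. I'll carry it back to its spot.

Emit:
apply_moves(moves=[[-0.05,0.1,0,0,0,0,0],[-0.15,0.27,0,0,0,0,0],[-0.26,0.48,0,0,0,0,0],[-0.37,0.7,0,0,0,0,0],[-0.37,0.7,0,0,0,0,0],[-0.37,0.7,0,0,0,0,0]])

```text
time_s: 13.1
tool_pos: [0.5445, -0.1718, 0.1802]
tool_rot: [-180.0, 0.0, 17.0]
force: [-0.2, 1.1, -1.8]
grip_width: 0.025
grasp_force: 60.0
```

Emit:
apply_moves(moves=[[-0.05,0.1,0,0,0,0,0],[-0.15,0.27,0,0,0,0,0],[-0.26,0.48,0,0,0,0,0],[-0.37,0.7,0,0,0,0,0],[-0.37,0.7,0,0,0,0,0],[-0.37,0.7,0,0,0,0,0],[-0.37,0.7,0,0,0,0,0]])

```text
time_s: 13.8
tool_pos: [0.5164, -0.324, 0.1804]
tool_rot: [-179.9, -0.1, 17.3]
force: [-0.0, -0.2, -1.2]
grip_width: 0.0252
grasp_force: 60.0
```

Emit:
apply_moves(moves=[[0,0,0.15,0,0,0,0],[0,0,0.35,0,0,0,0],[0,0,0.5,0,0,0,0],[0,0,0.6,0,0,0,0],[0,0,0.66,0,0,0,0],[0,0,0.67,0,0,0,0],[0,0,0.67,0,0,0,0],[0,0,0.67,0,0,0,0]])

```text
time_s: 14.6
tool_pos: [0.516, -0.3275, 0.0481]
tool_rot: [179.9, -0.1, 17.1]
force: [0.2, -0.7, -1.7]
grip_width: 0.0254
grasp_force: 60.0
```

Foot should be about 7 mm above the bench. Next is a slow descent to contact.

Emit:
apply_moves(moves=[[0,0,0.008,0,0,0,0],[0,0,0.016,0,0,0,0],[0,0,0.024,0,0,0,0],[0,0,0.03,0,0,0,0],[0,0,0.03,0,0,0,0],[0,0,0.03,0,0,0,0]])

```text
time_s: 15.2
tool_pos: [0.5147, -0.3275, 0.0405]
tool_rot: [180.0, 0.0, 17.1]
force: [0.4, -0.2, -1.5]
grip_width: 0.0253
grasp_force: 60.0
```

Emit:
apply_moves(moves=[[0,0,0.003,0,0,0,0],[0,0,0.006,0,0,0,0],[0,0,0.006,0,0,0,0]])

```text
time_s: 15.5
tool_pos: [0.5147, -0.3275, 0.0405]
tool_rot: [180.0, 0.0, 17.1]
force: [-3.2, 2.1, 6.3]
grip_width: 0.0251
grasp_force: 60.0
```

Emit:
apply_moves(moves=[[0,0,-0.005,0,0,0,0],[0,0,-0.005,0,0,0,0.29],[0,0,-0.005,0,0,0,0.35],[0,0,-0.005,0,0,0,0.45],[0,0,-0.005,0,0,0,0.6],[0,0,-0.005,0,0,0,0.8],[0,0,-0.005,0,0,0,1],[0,0,-0.005,0,0,0,1],[0,0,-0.005,0,0,0,1],[0,0,-0.005,0,0,0,1]], grip_force=10)

```text
time_s: 16.5
tool_pos: [0.5147, -0.3274, 0.0403]
tool_rot: [180.0, 0.0, 17.1]
force: [1.4, 0.3, 0.6]
grip_width: 0.0784
grasp_force: 0.0
```

Emit:
apply_moves(moves=[[0,0,-0.1,0,0,0,1],[0,0,-0.25,0,0,0,1],[0,0,-0.4,0,0,0,1],[0,0,-0.6,0,0,0,1],[0,0,-0.75,0,0,0,1],[0,0,-0.85,0,0,0,1],[0,0,-0.85,0,0,0,1],[0,0,-0.85,0,0,0,1]])

```text
time_s: 17.3
tool_pos: [0.5146, -0.3274, 0.2101]
tool_rot: [180.0, 0.0, 17.1]
force: [0.8, -0.3, -0.1]
grip_width: 0.0867
grasp_force: 0.0
```

Run:
```python
from h import *
o=env.get_obs(); print(o['time_s'],o['tool_pos'],o['force'],o['grip_width'])
a=viewer.read_camera('wrist'); b=viewer.read_camera('scene')
h=cv2.resize(b[95:210,290:434],(400,320),interpolation=2)
save(np.hstack([cv2.resize(b,(400,320)),h]),'p6'); save(np.vstack([np.hstack([cv2.resize(b,(400,300)),cv2.resize(a,(400,300))]),np.hstack([cv2.resize(b[100:205,290:430],(400,300)),cv2.resize(b[220:400,120:360],(400,300))])]),'p6')
```

```text
17.3 [ 0.51459668 -0.32736383  0.21010365] [ 0.75200013 -0.34758217 -0.09939173] 0.08671063810122799
```

View pics/p6.png

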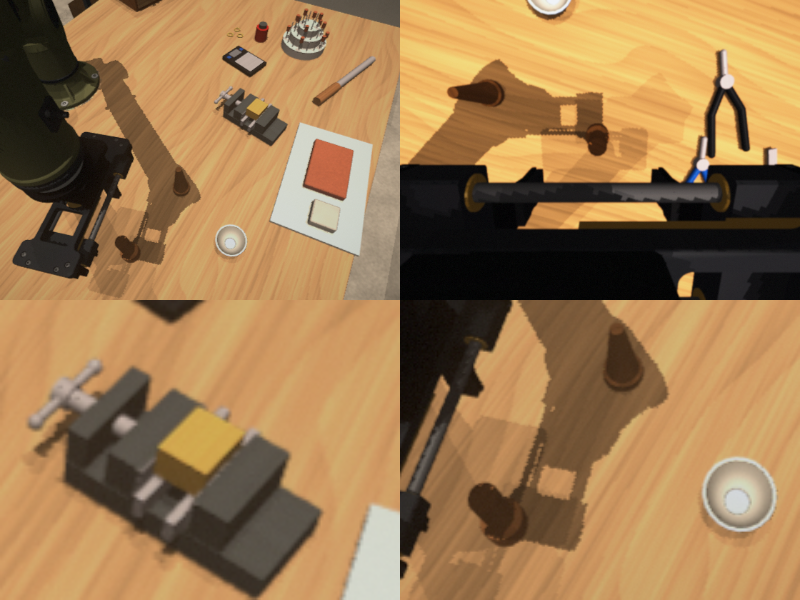

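The dolly stands upright (bottom right panel, about (497,515)) and so does the cone, at about (622,360). The block sits down on the parallels, and the gripper is clear and open.

```bash
python3 -c "
from cell import env
print(env.sign_off())"
```

```text
the job is handed in; nothing more can be done
None
```

I pressed the brass block down with the dolly's foot to a hard stop at about 23 N (a little over the suggested 15–20 N), with its top at 73 mm. The dolly is back upright on the bench and released, the cone is still standing, and I handed the job in at about 17 s; I judged the parallels held from the stop and the pictures, without testing them for movement.

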